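# Square up a glass slab in the layout jig

## Task

On the glass worker's layout board, push the green slab across the board with the fingertips until its long side lies flat against the aluminium rail, then push the blue sliding stop along the rail until the slab sits fully home, snug between the stop and the dark end block with no gaps. Only push: do not lift or tip the slab, and leave the amber slab, the tub and the pliers where they are.

Things in the scene. Friction and masses are not known exactly. Their poses are not given: they have to be found in the camera images.
- jig: Fixed layout jig, turned up to 0.15 rad and shifted each time. Origin on the table, at the underside of a plywood board 8 mm thick that spans jig x -165..75 mm, y -255..205 mm. Jig +x points away from the robot, +y to the robot's left, z up. Along its far edge runs the rail; at the rail's left end is the end block.
- rail_face (a point): Top edge of the aluminium rail's inner face, the face the slab must lie against: jig x = +50 mm, 30 mm above the table. The rail runs straight along jig y over the board's whole length, 20 mm wide.
- end_face (a point): Top edge of the dark steel end block's face towards the slab (facing jig -y): jig y = +140 mm, 30 mm above the table. The face spans jig x -25..50 mm; the block is 30 mm long in y.
- green_slab: Loose slab of green glass, 50 mm (own x) by 80 mm (own y) by 22 mm high, 0.15 to 0.3 kg, lying on the board; origin at the centre of its underside. Starts 70 to 115 mm short of the rail position, turned up to 0.25 rad from the jig, in the left or right of two places (amber has the other). Fully home: origin at jig x = +25 mm, y = +100 mm, axes parallel to the jig's.
- amber_slab: Loose slab of amber glass, same size and mass as the green one, lying on the board beside it but clear of the strip along the rail; not to be disturbed. Origin at the centre of its underside.
- stop_block (a joint): Travel in m of the blue sliding stop, which can only slide along the rail, towards jig +y (the end block). Starts at 0 to 0.025, at the right end of the rail, to the right of both slabs; range 0 to 0.26. Friction about 2 N, no spring: stays where left. With the slab home and touched by it, it reads 0.225.
- stop_back (a point): Centre of the flat back face (facing jig -y) of the blue stop, the face to push on, 23.5 mm above the table. The block is 35 mm long along the rail (front face 35 mm ahead in jig +y), spans jig x 1..49 mm and 8..39 mm above the table, with a thin lip over the rail.
- tub: White plastic tub, 84 mm across, 70 mm high, standing on the table to one side of the board; not to be disturbed. Origin at the centre of its underside.
- pliers: Pliers with red handles, about 150 mm long and 65 mm wide, 14 mm high, lying on the table at the other side of the board; not to be disturbed. Origin on the table below the pivot; jaws point to own +x.
Mind the look-alikes: they are no part of the job. What is shaped like the green_slab but purple is not meant.

How it is judged:
By the outcome, as a careful person would: the job done as asked, in the order asked, and still so for the second after the job is handed in, with the robot touching nothing.
It also fails if it takes over 48 s, if anything falls off the work surface, if the arm or the gripper's body presses on something with over 40 N, if the wrist force passes 120 N, or if a joint passes its speed limit or range.

## Robot

A 6-joint arm with a two-finger parallel gripper is mounted at the origin on the work surface. World frame = base frame: x ahead of the robot, y to its left, z up, the work surface at z = 0. Lengths are in m, angles in rad, forces in N, time in s.
With the tool pointing down it reaches from about 0.325 to 0.85 m from the base axis. Payload 4.4 kg.
Tool frame: the origin (TCP) lies at the very end of the fingers, on their centre line; the grasp point (between the pads) lies 19 mm behind it; z points along the fingers, y is the line along which they close (so a half turn about z gives the same grasp; the last joint's range is limited). The gripper opens to 94 mm and grips with 3 to 60 N. Pads are 16 mm wide; open, the fingers measure 119 mm over their backs; the gripper's body (75 mm by 177 mm) begins 78 mm behind the grasp point.
Start: joints at [-1.331, 0.207, 1.542, -0, 1.393, -0.15], TCP at [0.218, -0.532, 0.167] pointing down, gripper open.
Joint ranges: [-2.73, 2.73], [-0.86, 2.22], [0.23, 2.46], [-1.11, 4.25], [0.08, 2.63], [-2.82, 2.82]. Speed limits (rad/s): [2.79, 2.79, 3.14, 3.14, 3.14, 3.14].

## Interface

Orientations are given as a unit quaternion [x, y, z, w].
In Python, from bench import monitor, get_image, camera_model, r gives the robot as it stands.
- The arm moves only by the tool arm_command, never from a script. Its argument "plan" is one flat list of numbers, 5 for each row, row after row: the opening, from -1 (shut) to 1 (fully open), then the shift along the tool's x, y, z normalised to -1 to 1, where 1 is 0.3 m, then the turn about the tool's z normalised to -1 to 1, where 1 is pi rad. In form: [hand, x, y, z, twist, hand, x, y, z, twist, ...]. A call has 1 to 12 rows; each row shifts and turns the commanded pose from where the row before left it, along the tool's axes as they then stand; what a row does not reach is not made up. A row lasts 1/8 s, in which the tool goes at most 62.5 mm and 10.7 degrees, less where a joint would pass 70% of its speed; a pose out of reach is approached as far as the arm can. A call with a number of a shift or a turn outside -1 to 1 is refused whole. A call with a gripper value outside its range is refused whole. The fingers move at their own pace and stop on an object; "newtons" is the grip in N (left out, the last holds). Time passes only in rows, so rows that do not move let the fingers close. It gives the time, the measured TCP pose, the force, the opening and the grip force at its end, in the units of the state.
- monitor.get_obs(): the state, without advancing time (a new reading comes with each control period).
- get_image(name): name is "scene" or "top" or "wrist"; returns (picture, depth): 480x640x3 uint8, red, green, blue; 480x640 float32, m along the optical axis (not along the pixel's ray), 0 where there is no reading.
- camera_model(name): a dict with "mtx" (3x3 intrinsics, pixels), "dist" ([k1, k2, p1, p2, k3] as OpenCV has them; the pictures are not rectified), "pose" (4x4, takes a point from camera to world coordinates); the wrist camera has in their place "T_tool_cam" (4x4, takes a point from camera to tool coordinates, whose origin is the TCP and whose axes are the flange's). Camera axes: x right, y down, z forward; pixel columns grow to the right and rows downward; lengths in m; the calibration is good to about 2 mm. A picture is of the moment at which its call begins: read the wrist's pose just before it. camera_model takes no time and is no camera call.
- r.sign_off(): hands the job in; it is judged then, once.
The state is a dict: "clock": time; "q": joint angles; "qd": joint speeds; "effort": joint torques, N m; "ee_pos": TCP position; "eef_rot": TCP orientation; "ft_force": force on the tool from outside, world axes, zero at the start; "ft_torque": the same for the moment, N m; "opening": finger opening in m; "finger_force": force on a finger pad.
Only numpy, scipy, OpenCV 4.12 (cv2) and the standard library are available. Lean on these libraries where they do the work, as an engineer would, in place of code of your own. Each camera call takes 0.05 s, during which the arm holds its last target. There are 200 camera calls.

## Working session

There is one attempt and no reset: what is moved stays moved. The work goes in short steps, Python scripts to look and compute and a tool call to move; the robot and the scene stay as the last step left them, time stands still between calls to the robot, and variables do not carry over. Pictures are saved under pics/ and viewed, at most 10 in all, crops included, and the job is handed in when it is done.

Besides the shell and the picture viewer there is one more tool, called after "Call:" as a command line: name --argument value ..., lists and objects as JSON in quotes. arm_command: Moves the arm, as the interface text tells. Its arguments: {"type":"object","properties":{"plan":{"type":"array"},"newtons":{"type":"number"}},"required":["plan"]}

```bash
ls; mkdir -p pics; python3 - <<'E'
from bench import monitor,get_image,camera_model,r
import cv2,numpy as np
for n in("top","scene"):
    p,d=get_image(n); cv2.imwrite(f"pics/{n}0.png",p[:,:,::-1]); np.savez(f"{n}0.npz",p=p,d=d)
    m=camera_model(n); print(n,m["mtx"],m["dist"],np.round(m["pose"],4))
o=monitor.get_obs(); print(o["clock"],o["ee_pos"],o["eef_rot"],o["ft_force"],o["opening"])
E
```

```text
pics
top [[486.89650269   0.         318.31658483]
 [  0.         486.89650269 239.38698232]
 [  0.           0.           1.        ]] [-0.00762202  0.          0.          0.          0.        ] [[ 0.0237 -0.9974  0.068   0.406 ]
 [-0.9994 -0.0253 -0.0229  0.0108]
 [ 0.0245 -0.0674 -0.9974  1.1147]
 [ 0.      0.      0.      1.    ]]
scene [[526.36347932   0.         312.98279586]
 [  0.         526.36347932 236.50894725]
 [  0.           0.           1.        ]] [-0.01428045  0.          0.          0.          0.        ] [[ 0.1367  0.7205 -0.6798  1.3653]
 [ 0.9906 -0.0972  0.0963 -0.1381]
 [ 0.0033 -0.6866 -0.727   0.9805]
 [ 0.      0.      0.      1.    ]]
0.1 [ 0.21827624 -0.53108561  0.16600418] [ 9.81066978e-01  1.93665995e-01 -5.43417288e-05 -1.03142702e-03] [-0.5651538   0.28657867  0.34443373] 0.09421893419850118
```

View pics/top0.png

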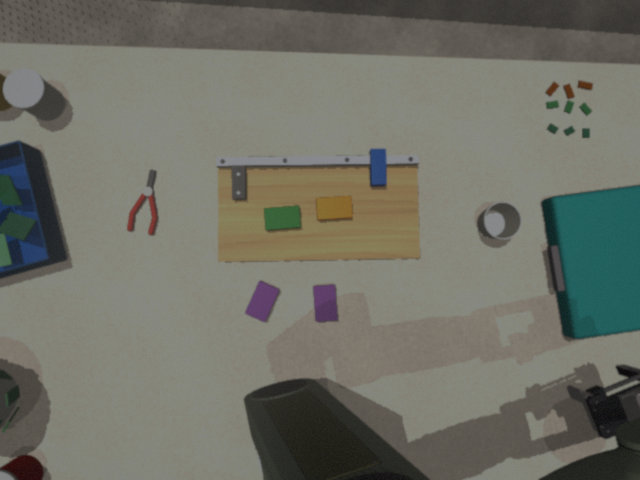

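View pics/scene0.png

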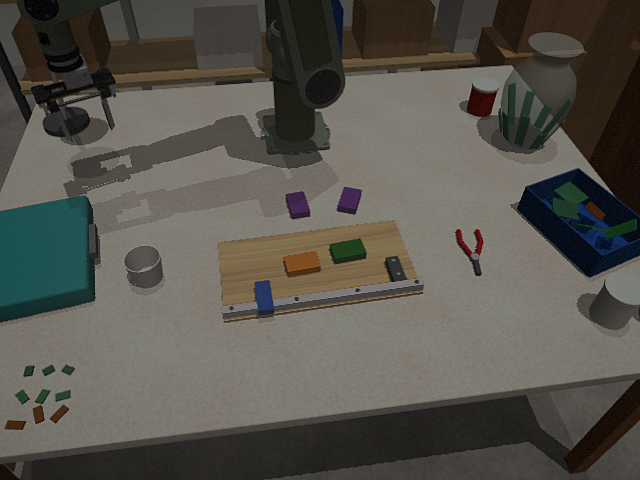

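The top view shows the green slab at (282,218), amber at (334,208), the blue stop at (378,167), the end block at (239,183) and the rail along row 160. In the scene view green is at (348,251), and the arm and purple decoys are clear of the board. Next I'll measure.

```bash
cat > h.py <<'E'
import cv2,numpy as np
from bench import monitor,get_image,camera_model,r
from scipy.spatial.transform import Rotation as R
def cast(uv,z,m,T=None):
    T=m["pose"] if T is None else T
    n=cv2.undistortPoints(np.float64(uv).reshape(-1,1,2),m["mtx"],m["dist"])[:,0]
    d=np.c_[n,np.ones(len(n))]@T[:3,:3].T; o=T[:3,3]
    return (o+d*((z-o[2])/d[:,2])[:,None])[:,:2]
def mask(p,lo,hi):
    h=cv2.cvtColor(p,cv2.COLOR_RGB2HSV); return cv2.inRange(h,np.array(lo),np.array(hi))
def big(mk,roi=None):
    if roi: q=np.zeros_like(mk); a,b,c,d=roi; q[c:d,a:b]=mk[c:d,a:b]; mk=q
    c=max(cv2.findContours(mk,0,1)[0],key=cv2.contourArea); return c[:,0,:].astype(float)
def rect(c,z,m,T=None):
    w=cast(c,z,m,T)*1000; (cx,cy),(a,b),t=cv2.minAreaRect(w.astype(np.float32))
    if a<b: a,b=b,a; t+=90
    return np.round([cx,cy,a,b,(t+90)%180-90],1)   # mm, long-axis angle deg from world x
E
python3 - <<'E'
from h import *
p=np.load("top0.npz")["p"]; m=camera_model("top")
for y,x in((218,282),(208,334),(167,378),(183,232),(240,350),(160,310),(180,310)): print(x,y,p[y,x],cv2.cvtColor(p[y:y+1,x:x+1],cv2.COLOR_RGB2HSV)[0,0])
roi=(205,435,140,275)
print("green",rect(big(mask(p,(45,100,30),(80,255,255)),roi),.03,m))
print("amber",rect(big(mask(p,(8,200,80),(20,255,255)),roi),.03,m))
print("blue",rect(big(mask(p,(100,130,30),(125,255,255)),roi),.039,m))
cv2.imwrite("pics/crop.png",cv2.resize(p[145:270,210:430,::-1],None,fx=3.6,fy=3.6,interpolation=cv2.INTER_NEAREST))
print(p[150:172,310].tolist()); print(p[183,215:255].tolist())
E
```

```text
282 218 [57 99 57] [ 60 108  99]
334 208 [134 105  46] [ 20 167 134]
378 167 [ 44  69 113] [109 156 113]
232 183 [91 87 77] [21 39 91]
350 240 [135 120  83] [ 21  98 135]
310 160 [135 136 141] [115  11 141]
310 180 [134 122  86] [ 23  91 134]
green [527.   68.3  78.1  48.2 -83.7]Traceback (most recent call last):
  File "<stdin>", line 6, in <module>
  File "h.py", line 13, in big
    c=max(cv2.findContours(mk,0,1)[0],key=cv2.contourArea); return c[:,0,:].astype(float)
ValueError: max() iterable argument is empty
```

```bash
python3 - <<'E'
from h import *
p=np.load("top0.npz")["p"]; m=camera_model("top")
roi=(205,435,140,275)
print("green",rect(big(mask(p,(45,90,30),(80,255,255)),roi),.03,m))
print("amber",rect(big(mask(p,(8,140,80),(24,255,255)),roi),.03,m))
print("blue",rect(big(mask(p,(100,120,30),(125,255,255)),roi),.039,m))
wood=mask(p,(14,60,60),(30,140,255)); c=big(cv2.morphologyEx(wood,cv2.MORPH_CLOSE,np.ones((3,3))),roi)
print("wood px",c.min(0),c.max(0))
cv2.imwrite("pics/crop.png",cv2.resize(p[145:270,210:430,::-1],None,fx=3.6,fy=3.6,interpolation=cv2.INTER_NEAREST))
for u in (260,320,400): print(u,p[150:172,u].sum(1).tolist())
print(p[190,210:255].sum(1).tolist())
print(p[200,405:430].tolist())
E
```

```text
green [526.9  68.3  78.1  48.8 -83.7]
amber [552.1 -47.7  79.4  51.1 -85.2]
blue [ 645.7 -144.    77.7   31.6    0.9]
wood px [218. 165.] [419. 261.]
260 [394, 390, 391, 383, 387, 379, 368, 400, 411, 417, 409, 409, 411, 412, 369, 253, 200, 219, 229, 260, 309, 322]
320 [394, 397, 399, 402, 395, 403, 411, 415, 410, 412, 412, 409, 412, 388, 317, 216, 193, 225, 256, 312, 325, 322]
400 [391, 387, 382, 385, 397, 408, 412, 406, 411, 411, 413, 402, 386, 314, 213, 192, 219, 252, 307, 325, 325, 327]
[398, 400, 394, 391, 400, 395, 398, 382, 354, 331, 333, 334, 326, 330, 338, 329, 335, 332, 337, 335, 325, 307, 252, 221, 226, 220, 227, 255, 252, 250, 225, 219, 216, 212, 206, 171, 190, 266, 315, 330, 329, 335, 328, 329, 338]
[[130, 109, 77], [130, 109, 77], [129, 109, 77], [132, 110, 78], [131, 110, 77], [130, 109, 76], [131, 108, 75], [132, 111, 75], [134, 114, 79], [135, 114, 79], [135, 114, 79], [134, 115, 81], [133, 116, 88], [132, 124, 105], [134, 132, 119], [135, 133, 121], [136, 132, 120], [136, 132, 120], [133, 130, 117], [135, 131, 118], [137, 133, 121], [136, 132, 120], [135, 132, 120], [136, 131, 119], [134, 130, 118]]
```

View pics/crop.png

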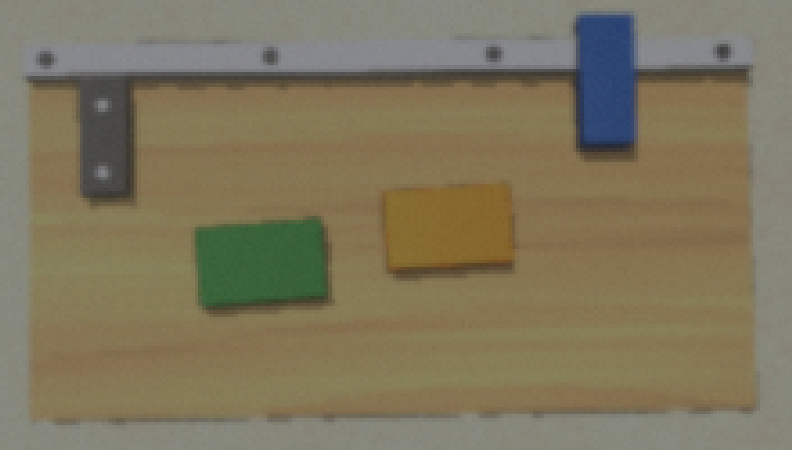

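The crop shows the rail's lower edge running from (25,75) to (752,69), the end block's face at crop column about 131, and the green slab clear of both. Next I'll fit the jig.

```bash
cat >> h.py <<'E'
def railfit(p,m):
    g=cv2.cvtColor(p,cv2.COLOR_RGB2GRAY).astype(float); pts=[]
    for u in list(range(252,365))+list(range(390,414)):
        col=g[158:172,u]; i=np.argmax(col<(g[158:161,u].mean()*.78)); 
        t=g[158:161,u].mean()*.78; pts.append([u,158+i-1+(col[i-1]-t)/(col[i-1]-col[i])])
    w=cast(pts,.03,m); k=np.polyfit(w[:,1],w[:,0],1)
    for _ in range(3):
        e=w[:,0]-np.polyval(k,w[:,1]); s=abs(e)<.0015; k=np.polyfit(w[s,1],w[s,0],1)
    return k,e.std()
E
python3 - <<'E'
from h import *
p=np.load("top0.npz")["p"]; m=camera_model("top")
k,s=railfit(p,m); yaw=-np.arctan(k[0]); print("x=k y+c",k,s,"yaw",yaw)
ey=np.array([np.cos(yaw)*0-np.sin(yaw),np.cos(yaw)]); ex=np.array([np.cos(yaw),np.sin(yaw)])
e=cast([[244.6,185],[244.6,192]],.03,m); b=cast([[231.6,185]],.03,m); print(e,b)
# jig origin: ex.(o)+.05 = rail ; ey.o+.14=end
cx=ex@np.array([k[1],0]); oy=(e@ey).mean()-.14
o=(cx-.05)*ex+oy*ey; print("jig origin",o)
tj=lambda w:np.round([(np.array(w)-o*1000)@ex,(np.array(w)-o*1000)@ey],1)
print("green",tj([526.9,68.3]),"amber",tj([552.1,-47.7]),"blue",tj([645.7,-144]))
cr=cast([[218,262],[420,258.5],[420.5,165]],.008,m)*1000
for c in cr: print("board corner",tj(c))
home=o+ex*.025+ey*.1; print("home",home)
E
```

```text
x=k y+c [-0.04108622  0.65025582] 0.002109660863183537 yaw 0.04106312058692611
[[0.59799262 0.15416733]
 [0.58215946 0.15362731]] [[0.59718448 0.18320642]]
jig origin [0.59963137 0.01417179]
green [-70.4  57.1] amber [-50.  -59.9] blue [  39.5 -159.9]
board corner [-166.9  203.9]
board corner [-166.7 -255.5]
board corner [  49.7 -263.6]
home [0.62050514 0.11511379]
```

```bash
cat >> h.py <<'E'
YAW=.0411; O=np.array([.5996,.0142])
EX=np.array([np.cos(YAW),np.sin(YAW)]); EY=np.array([-np.sin(YAW),np.cos(YAW)])
def jig(w): w=np.array(w)[:2]-O; return np.array([w@EX,w@EY])
def st():
    s=monitor.get_obs(); x=R.from_quat(s["eef_rot"]).as_matrix(); j=jig(s["ee_pos"])*1000
    print("t",round(s["clock"],2),"jig mm",np.round(j,1),"z",round(s["ee_pos"][2]*1000,1),"toolyaw-jig",round(np.arctan2(x[1,0],x[0,0])-YAW,4),"F",np.round(s["ft_force"],1),"open",round(s["opening"],4)); return j,s
def need(tx,ty,tz):
    j,s=st(); print("norm shift (yaw aligned)",np.round([(tx-j[0])/300,-(ty-j[1])/300,-(tz-s["ee_pos"][2]*1000)/300],4))
E
python3 -c "
from h import *
need(-138,57,120)"
```

```text
t 0.1 jig mm [-403.4 -529.2] z 166.0 toolyaw-jig 0.3487 F [-0.6  0.3  0.3] open 0.0942
norm shift (yaw aligned) [ 0.8847 -1.9539  0.1533]
```

Call:
arm_command --plan '[0.06, 0, 0, 0, 0.0555, 0.06, 0, 0, 0, 0.0555, 0.06, 0.0737, -0.163, 0, 0, 0.06, 0.0737, -0.163, 0, 0, 0.06, 0.0737, -0.163, 0, 0, 0.06, 0.0737, -0.163, 0, 0, 0.06, 0.0737, -0.163, 0, 0, 0.06, 0.0737, -0.163, 0, 0, 0.06, 0.0737, -0.163, 0, 0, 0.06, 0.0737, -0.163, 0, 0, 0.06, 0.0737, -0.163, 0, 0, 0.06, 0.0737, -0.163, 0, 0]'

```text
clock: 1.6
ee_pos: [0.4195, -0.0324, 0.1669]
eef_rot: [1.0, 0.021, 0.0, 0.0]
ft_force: [0.9, -0.8, -0.3]
opening: 0.0502
finger_force: 0.0
```

```bash
python3 -c "
from h import *
need(-138,57,60)"
```

```text
t 1.6 jig mm [-181.9  -39.2] z 166.9 toolyaw-jig -0.0001 F [ 0.9 -0.8 -0.3] open 0.0502
norm shift (yaw aligned) [ 0.1464 -0.3206  0.3562]
```

Call:
arm_command --plan '[0.06, 0.0732, -0.16, 0, 0, 0.06, 0.0732, -0.16, 0, 0, 0.06, 0, 0, 0.12, 0, 0.06, 0, 0, 0.12, 0, 0.06, 0, 0, 0.116, 0, 0.06, 0, 0, 0, 0]'

```text
clock: 2.35
ee_pos: [0.4555, 0.0638, 0.0572]
eef_rot: [1.0, 0.021, -0.004, -0.0]
ft_force: [-0.5, -0.0, -0.7]
opening: 0.0499
finger_force: 0.0
```

```bash
python3 -c "
from h import *
need(-138,57,17)"
```

```text
t 2.35 jig mm [-142.    55.5] z 57.2 toolyaw-jig 0.0002 F [-0.5 -0.  -0.7] open 0.0499
norm shift (yaw aligned) [ 0.0132 -0.0051  0.1341]
```

Call:
arm_command --plan '[0.06, 0, 0, 0.08, 0, 0.06, 0, 0, 0.05, 0, 0.06, 0, 0, 0, 0, 0.06, 0, 0, 0, 0]'

```text
clock: 2.85
ee_pos: [0.4602, 0.0634, 0.0222]
eef_rot: [1.0, 0.021, 0.001, 0.0]
ft_force: [-0.5, -0.7, 1.0]
opening: 0.0498
finger_force: 0.0
```

```bash
python3 - <<'E'
from h import *
need(-8,57,17)
p,d=get_image("top"); cv2.imwrite("pics/pre.png",cv2.resize(p[130:290,190:440,::-1],None,fx=3,fy=3))
E
```

```text
t 2.85 jig mm [-137.3   54.9] z 22.2 toolyaw-jig -0.0001 F [-0.5 -0.7  1. ] open 0.0498
norm shift (yaw aligned) [ 0.4308 -0.0069  0.0174]
```

View pics/pre.png

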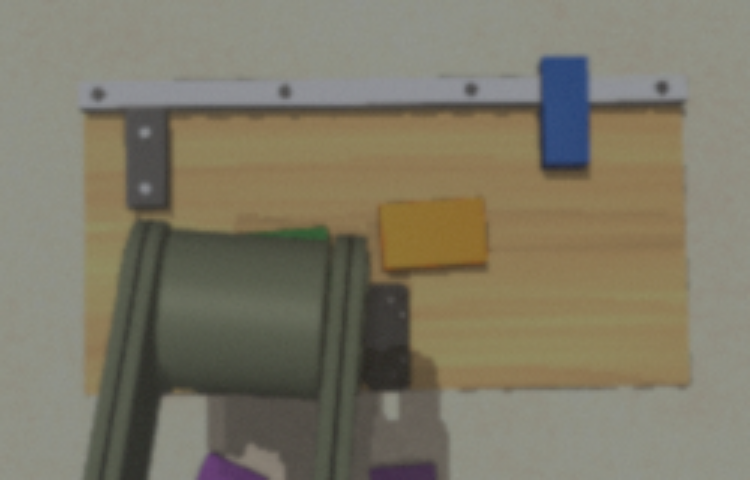

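The arm hides the green slab at (300,232). Amber at (433,235) and the stop at (565,110) haven't moved. Starting the push.

Call:
arm_command --plan '[0.06, 0.03, -0.004, 0.015, 0, 0.06, 0.03, 0, 0, 0, 0.06, 0.03, 0, 0, 0, 0.06, 0.03, 0, 0, 0, 0.06, 0.03, 0, 0, 0, 0.06, 0.03, 0, 0, 0, 0.06, 0.03, 0, 0, 0, 0.06, 0.03, 0, 0, 0, 0.06, 0.03, 0, 0, 0, 0.06, 0.03, 0, 0, 0, 0.06, 0.03, 0, 0, 0, 0.06, 0, 0, 0, 0]'

```text
clock: 4.4
ee_pos: [0.559, 0.0688, 0.0168]
eef_rot: [1.0, 0.021, 0.0, 0.0]
ft_force: [0.2, -0.7, -0.3]
opening: 0.0499
finger_force: 0.0
```

```bash
python3 - <<'E'
from h import *
need(-8,57,17)
E
```

```text
t 4.4 jig mm [-38.4  56.2] z 16.8 toolyaw-jig -0.0 F [ 0.2 -0.7 -0.3] open 0.0499
norm shift (yaw aligned) [ 0.1012 -0.0028 -0.0005]
```

Call:
arm_command --plan '[0.06, 0.02, 0, 0, 0, 0.06, 0.02, 0, 0, 0, 0.06, 0.02, 0, 0, 0, 0.06, 0.01, 0, 0, 0, 0.06, 0.01, 0, 0, 0, 0.06, 0.005, 0, 0, 0, 0.06, 0.005, 0, 0, 0, 0.06, 0, 0, 0, 0]'

```text
clock: 5.4
ee_pos: [0.5851, 0.0699, 0.0168]
eef_rot: [1.0, 0.021, -0.0, -0.0]
ft_force: [-0.6, 0.5, 0.0]
opening: 0.05
finger_force: 0.0
```

```bash
python3 - <<'E'
from h import *
need(-8,57,17)
p,d=get_image("scene"); np.savez("s1.npz",p=p,d=d); cv2.imwrite("pics/s1.png",cv2.resize(p[200:340,200:450,::-1],None,fx=3.2,fy=3.2))
E
```

```text
t 5.4 jig mm [-12.2  56.2] z 16.8 toolyaw-jig -0.0 F [-0.6  0.5  0. ] open 0.05
norm shift (yaw aligned) [ 0.0139 -0.0026 -0.0008]
```

View pics/s1.png

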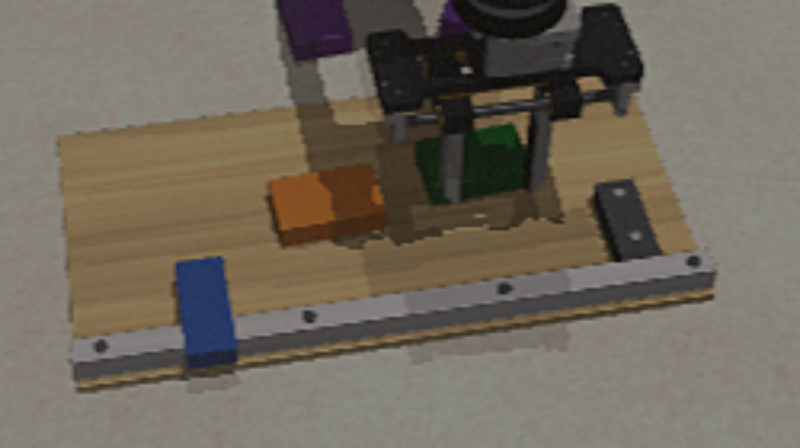

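The crop shows green still near its starting place (470,160). The fingertips are at about (450,200) and (535,190), apparently on the rail side of it. I'll check numerically.

```bash
python3 - <<'E'
from h import *
m=camera_model("scene")
px=lambda x,y:[200+x/3.2,200+y/3.2]
for n,q,z in(("tipL",(452,202),.017),("tipR",(538,190),.017),("tip z60",(452,202),.06),("greenFarL",(437,200),.008),("rail",(400,310),.03),("endblk far L",(635,262),.03)):
    print(n,np.round(jig(cast([px(*q)],z,m)[0])*1000))
p=np.load("s1.npz")["p"]
o=monitor.get_obs(); print(o["q"],o["ee_pos"],o["ft_torque"],o["ft_force"])
p0=np.load("scene0.npz")["p"]
for q in (p0,p): print("green",rect(big(mask(q,(45,90,20),(80,255,255)),(320,375,230,275)),.03,m))
# fk-independent: depth at fingertip
d=np.load("s1.npz")["d"]; T=m["pose"]
for u,v in ((341,258),(368,254),(341,245),(350,250)):
    z=d[v,u]; n=cv2.undistortPoints(np.float64([[[u,v]]]),m["mtx"],m["dist"])[0,0]; w=T[:3,:3]@(np.r_[n,1]*z)+T[:3,3]; print(u,v,np.round(jig(w)*1000),w[2])
E
```

```text
tipL [-38.  32.]
tipR [-38.  99.]
tip z60 [-2. 23.]
greenFarL [-49.  23.]
rail [ 64. -28.]
endblk far L [ 51. 147.]
[-2.79455719e-02  3.97951123e-01  1.63058996e+00  1.67519499e-05
  1.11319762e+00  1.50179241e+00] [0.58503361 0.06988603 0.01671106] [0.01045173 0.01383409 0.01013537] [ 0.32575631 -0.57052331  0.02420439]
green [533.8  65.1  81.8  64.7 -84. ]
green [533.7  79.4  74.4  45.4 -11.6]
341 258 [-5. 22.] 0.07454543766107768
368 254 [-2. 84.] 0.07923258622618379
341 245 [-3. 20.] 0.12110370236023371
350 250 [-64.  59.] 0.0303970654850928
```

```bash
python3 - <<'E'
from h import *
m=camera_model("scene"); T=np.linalg.inv(m["pose"])
z=np.load("s1.npz"); p,d=z["p"],z["d"]
for h in (.12,.09,.075,.06,.045,.03,.017):
  for y in (.025,.087):
    w=np.r_[O+EX*-.004+EY*y,h]; uv=cv2.projectPoints(w[None],cv2.Rodrigues(T[:3,:3])[0],T[:3,3],m["mtx"],m["dist"])[0][0,0]
    u,v=np.round(uv).astype(int); print(h,y,(u,v),p[v,u],"d",d[v,u],"expected",round((T@np.r_[w,1])[2],3))
E
```

```text
0.12 0.025 (np.int64(343), np.int64(245)) [61 61 58] d 1.167658 expected 1.167
0.12 0.087 (np.int64(370), np.int64(241)) [56 55 53] d 1.1739818 expected 1.174
0.09 0.025 (np.int64(343), np.int64(254)) [58 54 54] d 1.1883088 expected 1.188
0.09 0.087 (np.int64(369), np.int64(250)) [55 55 53] d 1.1930493 expected 1.196
0.075 0.025 (np.int64(342), np.int64(258)) [72 68 69] d 1.1949147 expected 1.199
0.075 0.087 (np.int64(369), np.int64(255)) [56 55 56] d 1.2087207 expected 1.207
0.06 0.025 (np.int64(342), np.int64(262)) [74 71 72] d 1.2063056 expected 1.21
0.06 0.087 (np.int64(368), np.int64(259)) [76 65 48] d 1.2863007 expected 1.218
0.045 0.025 (np.int64(342), np.int64(267)) [80 66 47] d 1.265675 expected 1.221
0.045 0.087 (np.int64(368), np.int64(263)) [83 70 52] d 1.2741408 expected 1.229
0.03 0.025 (np.int64(342), np.int64(271)) [116  97  67] d 1.2586927 expected 1.232
0.03 0.087 (np.int64(367), np.int64(267)) [53 45 33] d 1.2649025 expected 1.24
0.017 0.025 (np.int64(341), np.int64(274)) [113  94  66] d 1.2533337 expected 1.242
0.017 0.087 (np.int64(367), np.int64(271)) [112  92  67] d 1.2577707 expected 1.249
```

The fingertips really hang about 43 mm higher than the reported z, since depth puts them at 0.06 m while the reading says 0.017. They passed over the slab without touching it. I'll check the same offset at the start pose.

```bash
python3 - <<'E'
from h import *
m=camera_model("scene"); T=m["pose"]
z=np.load("scene0.npz"); p,d=z["p"],z["d"]
def cloud(d,roi):
    a,b,c,e=roi; u,v=np.meshgrid(range(a,b),range(c,e)); n=cv2.undistortPoints(np.float64(np.c_[u.ravel(),v.ravel()]).reshape(-1,1,2),m["mtx"],m["dist"])[:,0]
    zz=d[c:e,a:b].ravel(); return (np.c_[n,np.ones(len(n))]*zz[:,None])@T[:3,:3].T+T[:3,3]
w=cloud(d,(30,130,80,150)); s=w[np.linalg.norm(w[:,:2]-[.218,-.531],axis=1)<.075]; s=s[s[:,2]>.05]
h,e=np.histogram(s[:,2],np.arange(.05,.4,.02)); print("start z hist",dict(zip(np.round(e,2),h)))
w=cloud(np.load("s1.npz")["d"],(320,400,200,280)); j=np.c_[(w[:,:2]-O)@EX,(w[:,:2]-O)@EY,w[:,2]]
s=j[(abs(j[:,0]+.012)<.02)&(j[:,2]>.04)]; print("min z",np.sort(s[:,2])[:8])
print("now z hist",dict(zip(np.round(np.arange(.04,.3,.02),2),np.histogram(s[:,2],np.arange(.04,.32,.02))[0])))
E
```

```text
start z hist {np.float64(0.05): np.int64(0), np.float64(0.07): np.int64(0), np.float64(0.09): np.int64(0), np.float64(0.11): np.int64(0), np.float64(0.13): np.int64(0), np.float64(0.15): np.int64(0), np.float64(0.17): np.int64(0), np.float64(0.19): np.int64(3), np.float64(0.21): np.int64(82), np.float64(0.23): np.int64(79), np.float64(0.25): np.int64(85), np.float64(0.27): np.int64(86), np.float64(0.29): np.int64(41), np.float64(0.31): np.int64(402), np.float64(0.33): np.int64(607), np.float64(0.35): np.int64(146), np.float64(0.37): np.int64(2)}
min z [0.05601865 0.05726577 0.0572863  0.05845082 0.05920027 0.05967464
 0.06058499 0.0612583 ]
now z hist {np.float64(0.04): np.int64(6), np.float64(0.06): np.int64(77), np.float64(0.08): np.int64(87), np.float64(0.1): np.int64(87), np.float64(0.12): np.int64(62), np.float64(0.14): np.int64(24), np.float64(0.16): np.int64(109), np.float64(0.18): np.int64(609), np.float64(0.2): np.int64(74), np.float64(0.22): np.int64(6), np.float64(0.24): np.int64(70), np.float64(0.26): np.int64(4), np.float64(0.28): np.int64(0)}
```

The same constant offset of about +41 mm appears in both views; nothing has been touched. Going back, then lowering further with the true height in mind (target reading about -24 mm).

Call:
arm_command --plan '[0.06, -0.085, 0, 0, 0, 0.06, -0.085, 0, 0, 0, 0.06, -0.085, 0, 0, 0, 0.06, -0.085, 0, 0, 0, 0.06, -0.08, 0, 0, 0, 0.06, 0, 0, 0.03, 0, 0.06, 0, 0, 0.03, 0, 0.06, 0, 0, 0.03, 0, 0.06, 0, 0, 0.02, 0, 0.06, 0, 0, 0, 0, 0.06, 0, 0, 0, 0]'

```text
clock: 6.82
ee_pos: [0.4595, 0.0647, -0.0162]
eef_rot: [1.0, 0.021, 0.0, -0.0]
ft_force: [0.8, -0.1, -0.0]
opening: 0.0501
finger_force: 0.0
```

```bash
python3 - <<'E'
from h import *
need(-8,57,-24)
p,d=get_image("scene"); np.savez("s2.npz",p=p,d=d); cv2.imwrite("pics/s2.png",cv2.resize(p[180:340,200:450,::-1],None,fx=3.2,fy=3.2))
E
```

```text
t 6.83 jig mm [-137.9   56.2] z -16.2 toolyaw-jig -0.0001 F [ 0.8 -0.1 -0. ] open 0.0501
norm shift (yaw aligned) [ 0.4329 -0.0026  0.026 ]
```

View pics/s2.png

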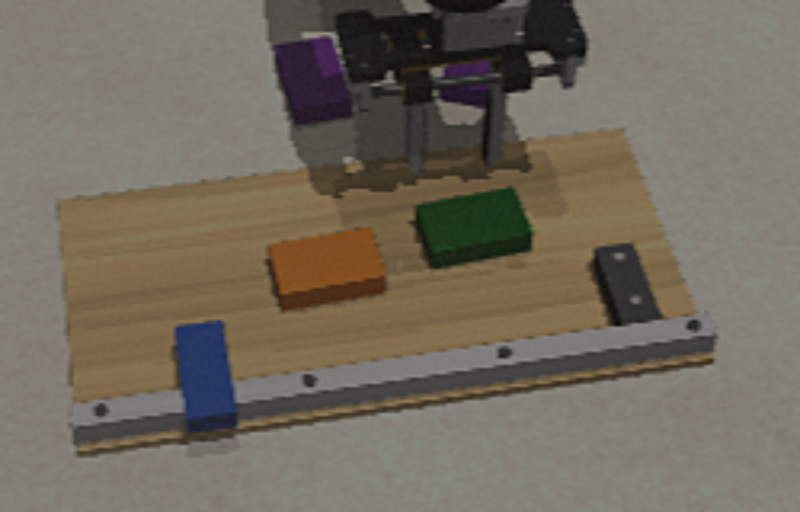

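The fingertips at (418,168) and (492,160) are now behind the green slab at (473,228) and just above the board. Lower 6 mm and push.

Call:
arm_command --plan '[0.06, 0, 0, 0.02, 0, 0.06, 0.03, -0.003, 0, 0, 0.06, 0.03, 0, 0, 0, 0.06, 0.03, 0, 0, 0, 0.06, 0.03, 0, 0, 0, 0.06, 0.03, 0, 0, 0, 0.06, 0.03, 0, 0, 0, 0.06, 0.03, 0, 0, 0, 0.06, 0.03, 0, 0, 0, 0.06, 0.03, 0, 0, 0, 0.06, 0.03, 0, 0, 0, 0.06, 0, 0, 0, 0]'

```text
clock: 8.38
ee_pos: [0.5506, 0.0693, -0.0219]
eef_rot: [1.0, 0.021, 0.001, 0.0]
ft_force: [0.1, 0.2, 0.3]
opening: 0.0498
finger_force: 0.0
```

```bash
python3 - <<'E'
from h import *
need(-8,57,-22)
p,d=get_image("scene"); np.savez("s3.npz",p=p,d=d); cv2.imwrite("pics/s3.png",cv2.resize(p[200:340,200:450,::-1],None,fx=3.2,fy=3.2))
E
```

```text
t 8.38 jig mm [-46.7  57.1] z -21.9 toolyaw-jig -0.0001 F [0.1 0.2 0.3] open 0.0498
norm shift (yaw aligned) [0.1288 0.0002 0.0004]
```

View pics/s3.png

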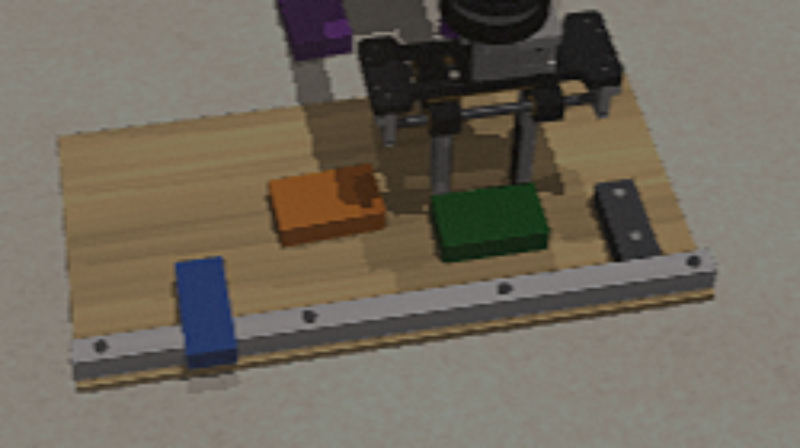

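The slab, now at (490,222), moves ahead of the fingers and has turned parallel to the rail. Amber is untouched. Continuing gently to the rail.

Call:
arm_command --plan '[0.06, 0.02, 0, 0, 0, 0.06, 0.02, 0, 0, 0, 0.06, 0.02, 0, 0, 0, 0.06, 0.02, 0, 0, 0, 0.06, 0.015, 0, 0, 0, 0.06, 0.01, 0, 0, 0, 0.06, 0.005, 0, 0, 0, 0.06, 0.005, 0, 0, 0, 0.06, 0.005, 0, 0, 0, 0.06, 0.005, 0, 0, 0, 0.06, 0, 0, 0, 0]'

```text
clock: 9.8
ee_pos: [0.5867, 0.0709, -0.0223]
eef_rot: [1.0, 0.021, 0.0, -0.0]
ft_force: [-1.7, 0.5, 1.2]
opening: 0.0499
finger_force: 1.1
```

```bash
python3 -c "
from h import *
need(-8,57,-22)"
```

```text
t 9.8 jig mm [-10.6  57.2] z -22.3 toolyaw-jig 0.0001 F [-1.7  0.5  1.2] open 0.0499
norm shift (yaw aligned) [ 0.0087  0.0005 -0.001 ]
```

Call:
arm_command --plan '[0.06, 0.005, 0, 0, 0, 0.06, 0.004, 0, 0, 0, 0.06, 0, 0, 0, 0]'

```text
clock: 10.18
ee_pos: [0.5864, 0.0709, -0.0224]
eef_rot: [1.0, 0.021, -0.003, 0.0]
ft_force: [-7.9, -2.0, 7.1]
opening: 0.0498
finger_force: 4.2
```

```bash
python3 -c "
from h import *
need(-8,57,-22)"
```

```text
t 10.18 jig mm [-10.8  57.1] z -22.4 toolyaw-jig 0.0003 F [-7.9 -2.   7.1] open 0.0498
norm shift (yaw aligned) [ 0.0094  0.0005 -0.0013]
```

Contact with the rail is firm at 8 N. Backing off, lifting, and moving to behind the stop with fingers shut.

Call:
arm_command --plan '[0.06, -0.04, 0, 0, 0, 0.06, -0.08, 0, 0, 0, -1, 0, 0, -0.13, 0, -1, 0, 0, -0.13, 0, -1, 0.06, 0.151, 0, 0, -1, 0.06, 0.151, 0, 0, -1, 0.06, 0.151, 0, 0, -1, 0.06, 0.151, 0, 0, -1, 0, 0.151, 0, 0, -1, 0, 0.151, 0, 0, -1, 0, 0, 0, 0]'

```text
clock: 11.55
ee_pos: [0.6371, -0.2032, 0.056]
eef_rot: [1.0, 0.018, 0.001, 0.001]
ft_force: [-0.3, -0.3, -0.2]
opening: 0.0006
finger_force: 0.0
```

```bash
python3 - <<'E'
from h import *
need(25,-215,25)
p,d=get_image("scene"); np.savez("s4.npz",p=p,d=d); cv2.imwrite("pics/s4.png",cv2.resize(p[180:340,180:430,::-1],None,fx=3.2,fy=3.2))
p,d=get_image("top"); np.savez("t4.npz",p=p,d=d); m=camera_model("top"); roi=(205,435,140,275)
for n,lo,hi,z in(("green",(45,90,20),(80,255,255),.03),("amber",(8,140,60),(24,255,255),.03),("blue",(100,120,30),(125,255,255),.039)):
    q=rect(big(mask(p,lo,hi),roi),z,m); print(n,q,"jig",jig(q[:2]/1000)*1000, "long axis vs jig y",q[4]%180-90-np.degrees(YAW))
E
```

```text
t 11.55 jig mm [  28.5 -218.8] z 56.0 toolyaw-jig -0.0047 F [-0.3 -0.3 -0.2] open 0.0006
norm shift (yaw aligned) [-0.0118 -0.0125  0.1032]
green [620.8  71.   76.5  45.5 -88.4] jig [23.51591971 55.88095848] long axis vs jig y -0.7548565379876888
amber [552.1 -47.6  79.6  51.1 -84.7] jig [-49.99915188 -59.79611034] long axis vs jig y 2.945143462012314
blue [ 645.6 -144.    77.4   31.5    0.9] jig [  39.46096403 -159.95647007] long axis vs jig y -91.45485653798768
```

View pics/s4.png

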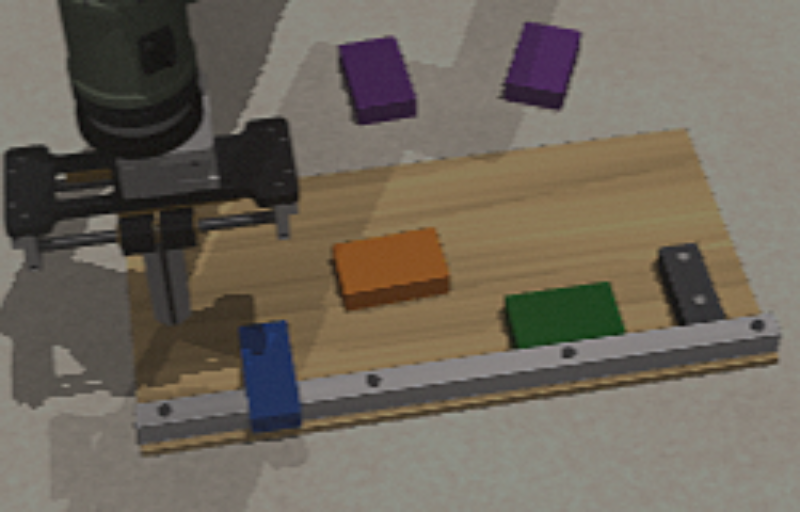

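Green at (565,318) lies flush on the rail and amber hasn't moved. The shut fingers at (172,315) are right of the blue stop at (270,375). Lowering, then pushing the stop.

Call:
arm_command --plan '[-1, -0.01, 0, 0.08, 0, -1, 0, 0, 0.08, 0, -1, 0, 0, 0.07, 0, -1, 0, 0, 0.02, 0, -1, 0, 0, 0, 0, -1, 0, 0, 0, 0]'

```text
clock: 12.4
ee_pos: [0.6345, -0.1996, -0.018]
eef_rot: [1.0, 0.021, 0.001, 0.0]
ft_force: [0.5, 0.1, -0.2]
opening: 0.0005
finger_force: 0.0
```

```bash
python3 -c "
from h import *
need(25,13,-20)"
```

```text
t 12.4 jig mm [  26.1 -215.1] z -18.0 toolyaw-jig 0.0001 F [ 0.5  0.1 -0.2] open 0.0005
norm shift (yaw aligned) [-0.0037 -0.7602  0.0066]
```

Call:
arm_command --plan '[-1, 0, -0.03, 0, 0, -1, 0, -0.03, 0, 0, -1, 0, -0.04, 0, 0, -1, 0, -0.045, 0, 0, -1, 0, -0.045, 0, 0, -1, 0, -0.045, 0, 0, -1, 0, -0.045, 0, 0, -1, 0, -0.045, 0, 0, -1, 0, -0.045, 0, 0, -1, 0, -0.045, 0, 0, -1, 0, -0.045, 0, 0, -1, 0, -0.03, 0, 0]'

```text
clock: 13.9
ee_pos: [0.6274, -0.0513, -0.0193]
eef_rot: [1.0, 0.021, 0.0, -0.0]
ft_force: [1.0, -1.9, 1.7]
opening: 0.0002
finger_force: 1.1
```

```bash
python3 - <<'E'
from h import *
need(25,13,-20)
p,d=get_image("scene"); m=camera_model("scene"); q=rect(big(mask(p,(100,120,30),(125,255,255)),(200,420,220,330)),.039,m); print("blue",q,jig(q[:2]/1000)*1000)
q=rect(big(mask(p,(45,90,20),(80,255,255)),(320,420,220,300)),.03,m); print("green",q,jig(q[:2]/1000)*1000)
E
```

```text
t 13.9 jig mm [ 25.1 -66.6] z -19.3 toolyaw-jig 0.0005 F [ 1.  -1.9  1.7] open 0.0002
norm shift (yaw aligned) [-0.0004 -0.2653  0.0024]
blue [647.5 -25.1  91.8  35.    3.2] [ 46.24477382 -41.23494749]
green [620.1  66.3  81.6  48.8 -87.6] [22.62339523 51.21368946]
```

Call:
arm_command --plan '[-1, 0, -0.022, 0, 0, -1, 0, -0.022, 0, 0, -1, 0, -0.022, 0, 0, -1, 0, -0.022, 0, 0, -1, 0, -0.022, 0, 0, -1, 0, -0.022, 0, 0, -1, 0, -0.022, 0, 0, -1, 0, -0.022, 0, 0, -1, 0, -0.022, 0, 0, -1, 0, -0.022, 0, 0, -1, 0, 0, 0, 0]'

```text
clock: 15.32
ee_pos: [0.6243, 0.015, -0.0194]
eef_rot: [1.0, 0.021, -0.0, -0.001]
ft_force: [-0.1, 1.0, -0.1]
opening: 0.0004
finger_force: 0.0
```

```bash
python3 -c "
from h import *
need(25,13,-20)"
```

```text
t 15.32 jig mm [24.7 -0.2] z -19.4 toolyaw-jig 0.0004 F [-0.1  1.  -0.1] open 0.0004
norm shift (yaw aligned) [ 0.0009 -0.044   0.002 ]
```

Call:
arm_command --plan '[-1, 0, -0.01, 0, 0, -1, 0, -0.01, 0, 0, -1, 0, -0.008, 0, 0, -1, 0, -0.006, 0, 0, -1, 0, -0.004, 0, 0, -1, 0, -0.004, 0, 0, -1, 0, 0, 0, 0]'

```text
clock: 16.2
ee_pos: [0.624, 0.0263, -0.0193]
eef_rot: [1.0, 0.021, -0.0, -0.0]
ft_force: [-2.4, -2.4, -1.1]
opening: 0.0005
finger_force: 1.5
```

```bash
python3 -c "
from h import *
need(25,13,-20)"
```

```text
t 16.2 jig mm [24.9 11.1] z -19.3 toolyaw-jig 0.0 F [-2.4 -2.4 -1.1] open 0.0005
norm shift (yaw aligned) [ 0.0005 -0.0063  0.0024]
```

Call:
arm_command --plan '[-1, 0, -0.004, 0, 0, -1, 0, -0.004, 0, 0, -1, 0, 0, 0, 0]'

```text
clock: 16.58
ee_pos: [0.6239, 0.0282, -0.0193]
eef_rot: [1.0, 0.021, -0.0, 0.0]
ft_force: [-0.8, -4.7, -0.5]
opening: 0.0004
finger_force: 2.3
```

```bash
python3 -c "
from h import *
need(25,13,-20)"
```

```text
t 16.57 jig mm [24.8 13. ] z -19.3 toolyaw-jig 0.0002 F [-0.8 -4.7 -0.5] open 0.0004
norm shift (yaw aligned) [0.0005 0.0001 0.0024]
```

Call:
arm_command --plan '[-1, 0, -0.005, 0, 0, -1, 0, -0.005, 0, 0, -1, 0, 0, 0, 0]'

```text
clock: 16.95
ee_pos: [0.6239, 0.0281, -0.0192]
eef_rot: [1.0, 0.021, -0.0, 0.003]
ft_force: [-2.0, -12.1, 0.4]
opening: 0.0005
finger_force: 5.8
```

```bash
python3 -c "
from h import *
need(25,13,-20)"
```

```text
t 16.95 jig mm [24.9 12.9] z -19.2 toolyaw-jig 0.0005 F [ -2.  -12.1   0.4] open 0.0005
norm shift (yaw aligned) [ 0.0005 -0.0005  0.0026]
```

It has stopped solid: 12 N with no advance. Withdrawing and checking.

Call:
arm_command --plan '[-1, 0, 0.04, 0, 0, -1, 0, 0.1, 0, 0, -1, 0, 0, -0.15, 0, -1, 0, 0, -0.15, 0, -1, -0.1, 0.15, 0, 0, -1, -0.1, 0.15, 0, 0, -1, -0.1, 0.15, 0, 0, -1, -0.1, 0.15, 0, 0, -1, 0, 0, 0, 0, -1, 0, 0, 0, 0]'

```text
clock: 18.2
ee_pos: [0.514, -0.1945, 0.0711]
eef_rot: [1.0, 0.02, 0.001, -0.001]
ft_force: [0.5, 0.4, 0.3]
opening: 0.0004
finger_force: 0.0
```

```bash
python3 - <<'E'
from h import *
st()
p,d=get_image("top"); m=camera_model("top"); roi=(205,435,140,275)
for n,lo,hi,z in(("green",(45,90,20),(80,255,255),.03),("amber",(8,140,60),(24,255,255),.03),("blue",(100,120,30),(125,255,255),.039)):
    q=rect(big(mask(p,lo,hi),roi),z,m); print(n,q,"jig",jig(q[:2]/1000)*1000)
s,_=get_image("scene")
a=cv2.resize(p[145:215,210:340,::-1],(780,420)); b=cv2.resize(s[240:330,300:430,::-1],(780,540))
cv2.imwrite("pics/end.png",cv2.resize(np.vstack([a,b]),(480,590)))
E
```

```text
t 18.2 jig mm [ -94.1 -205. ] z 71.1 toolyaw-jig -0.0006 F [0.5 0.4 0.3] open 0.0004
green [618.4 114.8  74.1  47.8 -88.3] jig [22.91761971 99.74258222]
amber [552.4 -47.7  79.2  50.9 -84.8] jig [-49.70351407 -59.90835242]
blue [637.5  57.7  76.9  31.2   1.7] jig [39.65534068 41.90601336]
```

View pics/end.png

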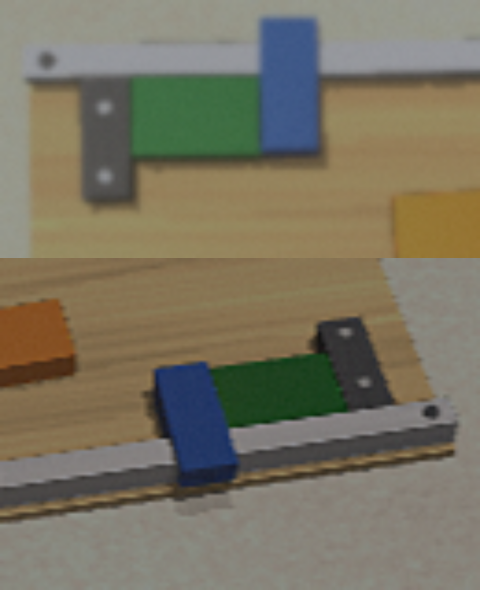

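Both views show the green slab (195,115 in the upper one) snug between end block, rail and stop with no gaps. Amber is unmoved and the arm is clear, so I'm handing it in.

```bash
python3 -c "
from bench import r
print(r.sign_off())"
```

```text
the job is handed in; nothing more can be done
None
```

The green slab is home: flat on the rail and snug between the blue stop and the end block. The amber slab is unmoved, and the job was handed in at about 18 s. I kept clear of the tub and pliers but did not re-measure them. One early pass went over the slab without touching it, because the reported tool height was about 41 mm too low.

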